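Feel for the blind hole of a cast spacer and hold it hole-up

ROBOT

A 6-joint arm with a two-finger parallel gripper is mounted at the origin on a cart in front of the work surface, level with it; the furniture and walls round the work are solid. World frame = base frame: x ahead of the robot, y to its left, z up, the work surface at z = 0. Lengths are in m, angles in rad, forces in N, time in s.
With the tool pointing down it reaches from about 0.275 to 0.975 m from the base axis. Payload 8.4 kg.
Tool frame: the origin (TCP) lies at the very end of the fingers, on their centre line; the grasp point (between the pads) lies 19 mm behind it; z points along the fingers, y is the line along which they close (so a half turn about z gives the same grasp; the last joint's range is limited). The gripper opens to 92 mm and grips with 3 to 60 N. Pads are 20 mm wide; open, the fingers measure 128 mm over their backs; the gripper's body (75 mm by 189 mm) begins 69 mm behind the grasp point.
Start: joints at [1.268, 0.353, 1.633, -0, 1.155, -0.002], TCP at [0.185, 0.597, 0.215] pointing down, gripper open.
Joint ranges: [-2.63, 2.63], [-0.92, 2.1], [0.06, 2.66], [-1.3, 4.44], [0, 2.69], [-3.02, 3.02]. Speed limits (rad/s): [2.22, 2.22, 2.79, 3.14, 3.14, 3.14].

INTERFACE

Orientations are given as a 3x3 rotation matrix whose columns are the frame's x, y, z axes.
In Python, from rig import manip gives the robot as it stands.
- The arm moves only by the tool play_rows, never from a script. Its argument "series" is text: rows parted by semicolons, each of 6 numbers parted by spaces: the shift along the tool's x, y, z normalised to -1 to 1, where 1 is 50 cm, then the turn, a rotation vector about the tool's x, y, z normalised to -1 to 1, where 1 is 180 degrees. A call has 1 to 12 rows; each row is the pose to reach, as a shift and turn from the pose commanded when the call began, along the tool's axes at that moment, turning the shorter way round; what a row does not reach only later rows make up. A row lasts 1/12 s, in which the tool goes at most 41.7 mm and 7.16 degrees, less where a joint would pass 70% of its speed; a pose out of reach is approached as far as the arm can. A call with a number of a shift or a turn outside -1 to 1 is refused whole. A call with a gripper value outside its range is refused whole. "grip" is the opening, from -1 (shut) to 1 (fully open), set as the call begins (left out, the last holds). The fingers move at their own pace and stop on an object; "force" is the grip in N (left out, the last holds). Time passes only in rows, so rows that repeat a pose let the fingers close. It gives the time, the measured TCP pose, the force, the opening and the grip force at its end, in the units of the state.
- manip.get_state(): the state, without advancing time (a new reading comes with each control period).
- manip.get_image(name): name is "side" or "top" or "wrist"; returns the picture (420x560x3 uint8, red, green, blue); there is no depth.
- manip.camera_params(name): a dict with "fov_y" (degrees; the focal length in pixels is half the picture's height over the tangent of half this angle, whatever the lens; pixels are square), "cx", "cy" (the principal point, pixels), "extrinsics" (4x4, takes a point from world to camera coordinates). Camera axes: x right, y up, looking along -z (the intrinsics and any distortion apply to the point x, -y, -z); pixel columns grow to the right and rows downward; lengths in m; the calibration is good to about 2 mm. A picture is of the moment at which its call begins: read the wrist's pose just before it. camera_params takes no time and is no camera call; for the wrist camera it gives the pose at the moment of the call.
- manip.finish_job(): hands the job in; it is judged then, once.
The state is a dict: "t": time; "q": joint angles; "joint_velocities": joint speeds; "joint_torque": joint torques, N m; "ee_pos": TCP position; "ee_rot": TCP orientation; "contact_force": force on the tool from outside, world axes, zero at the start; "wrist_torque": the same for the moment, N m; "opening": finger opening in m; "grip_force": force on a finger pad.
Only numpy, scipy, OpenCV 4.12 (cv2) and the standard library are available. Lean on these libraries where they do the work, as an engineer would, in place of code of your own. Each camera call takes 0.05 s, during which the arm holds its last target. There are 200 camera calls.

TASK

Lift the spacer out of the die cavity marked by the orange tag and gently try its ends on the horizontal feeler pin until you find the end with the blind hole and the pin goes well into it. Then draw the spacer off the pin, turn it so that the hole faces straight up, and finish while still holding it there in the gripper, still and well above the bench (its middle at least 15 cm up), touching nothing else. Leave the other spacer in its cavity, and leave the bushing, the brass cap and the tape measure where they are.

Things in the scene. Friction and masses are not known exactly. Their poses are not given: they have to be found in the camera images.
- die: fixed dark steel open die, 104 x 150 mm, origin at the centre of its underside. Two cavities along its x axis, at y = +45 and -45 mm. The land beside the cavities is 22 mm above the bench; a spacer's axis lies 30 mm above the bench, so it is gripped across its diameter from above. End bars (x = 36 to 52 mm either way), 40 mm high, hide the spacers' ends with 4 mm clearance
- tag_orange: orange disc, 14 mm diameter, 3 mm thick, on top of the die's end bar at the die's +x end; origin at the centre of its underside. It marks the cavity in line with it: the middle of the spacer lying there is 44 mm from the tag along the die's -x axis. Orange and blue tags may be on either side
- tag_blue: blue disc, 14 mm diameter, 3 mm thick, on top of the die's end bar at the die's +x end; origin at the centre of its underside. It marks the cavity in line with it: the middle of the spacer lying there is 44 mm from the tag along the die's -x axis. Orange and blue tags may be on either side
- spacer_a: one of two outwardly identical cast aluminium spacers, a round bar 30 mm in diameter, 64 mm long, 0.15 to 0.27 kg, in a die cavity. Origin at its middle, x along the bar, z up at the start. ONE end has a central round blind hole, 16 mm wide, 26 mm deep; the other is closed. Whether +x or -x is the hole end is not told and differs between the two; which spacer lies in which cavity varies
- spacer_b: one of two outwardly identical cast aluminium spacers, a round bar 30 mm in diameter, 64 mm long, 0.15 to 0.27 kg, in a die cavity. Origin at its middle, x along the bar, z up at the start. ONE end has a central round blind hole, 16 mm wide, 26 mm deep; the other is closed. Whether +x or -x is the hole end is not told and differs between the two; which spacer lies in which cavity varies
- pin_stand: fixed green stand, base 85 x 70 x 10 mm, origin at the centre of its underside. Its post (44 mm wide, top 91 mm above the bench) carries a rigid level steel feeler pin along the stand's -x axis: 30 mm long, 8 mm diameter, round tip, axis 70 mm above the bench. Try a spacer by moving it level, end-on, in line with the pin, along the stand's +x axis
- pin_tip (a point): the foremost point of the feeler pin, 41 mm from the stand's origin along its -x and 70 mm above the bench; same axes as the stand. A closed end stops here; the hole lets the pin in 26 mm
- bushing_1: loose turned bushing standing on the bench, 44 mm diameter, 30 mm high, origin at the centre of its underside; leave alone
- brass_cap: loose brass cap lying on the bench, 48 mm diameter, 14 mm high, origin at the centre of its underside; leave alone
- tape_measure: loose yellow tape measure standing on the bench, 36 x 77 x 65 mm high, origin at the centre of its underside; leave alone
Things that resemble listed ones, but are neither listed nor needed, are in the scene too. What is shaped like the spacer_a but red or turquoise is not meant.

How it is judged:
By the outcome, as a careful person would: the job done as asked, in the order asked, and still so for the second after the job is handed in, while the arm keeps its last pose, push and grip.
It also fails if it takes over 69 s, if anything falls off the work surface, if the arm or the gripper's body presses on something with over 40 N, if the wrist force passes 120 N, or if a joint passes its speed limit or range.

## Working session

There is one attempt and no reset: what is moved stays moved. The work goes in short steps, Python scripts to look and compute and a tool call to move; the robot and the scene stay as the last step left them, time stands still between calls to the robot, and variables do not carry over. Pictures are saved under pics/ and viewed, at most 10 in all, crops included, and the job is handed in when it is done.

Besides the shell and the picture viewer there is one more tool, called after "Emit:" by a JSON object that holds its "name" and its "arguments". play_rows: Moves the arm, as the interface text tells. Its arguments: {"type":"object","properties":{"series":{"type":"string"},"grip":{"type":"number"},"force":{"type":"number"}},"required":["series"]}

```bash
mkdir -p pics; ls
python3 - <<'E'
from rig import manip
import cv2, numpy as np
for n in("top","side"):
    im=manip.get_image(n); cv2.imwrite(f"pics/{n}0.png",im[:,:,::-1]); 
    p=manip.camera_params(n); print(n,{k:(np.round(v,4).tolist() if k=='extrinsics' else v) for k,v in p.items()})
print(manip.get_state())
E
```

```text
pics
top {'fov_y': 48.31012201788567, 'cx': 282.0492851536459, 'cy': 205.7190583878128, 'extrinsics': [[-0.0037, -1.0, 0.0047, 0.0103], [0.984, -0.0028, 0.1781, -0.5102], [-0.1781, 0.0052, 0.984, -0.9703], [0.0, 0.0, 0.0, 1.0]]}
side {'fov_y': 42.514735275356344, 'cx': 276.704917905933, 'cy': 218.89338794526356, 'extrinsics': [[-0.9901, -0.1383, 0.0246, 0.4988], [0.0901, -0.4911, 0.8664, -0.09], [-0.1078, 0.86, 0.4987, -1.1317], [0.0, 0.0, 0.0, 1.0]]}
{'t': 0.1, 'q': array([ 1.26762360e+00,  3.53588968e-01,  1.63407748e+00,  2.36587038e-05,
        1.15519273e+00, -2.44373590e-03]), 'joint_velocities': array([-0.00059095, -0.00262293,  0.00031094,  0.00034942, -0.00154747,
        0.00126061]), 'joint_torque': array([-3.77741244e-04, -5.94900441e+01, -3.34927118e+01,  6.98333164e-02,
        1.83782604e-02, -4.68983137e-05]), 'ee_pos': array([0.18501751, 0.59650827, 0.21392489]), 'ee_rot': array([[-9.55117964e-01,  2.96225448e-01, -3.98778522e-04],
       [ 2.96225716e-01,  9.55117207e-01, -1.20230269e-03],
       [ 2.47275765e-05, -1.26646935e-03, -9.99999198e-01]]), 'contact_force': array([ 0.12668805, -0.01516921,  0.49376233]), 'wrist_torque': array([0.05006064, 0.00566785, 0.01243249]), 'grip_force': 0.0, 'opening': 0.0917240884376456}
```

View pics/top0.png

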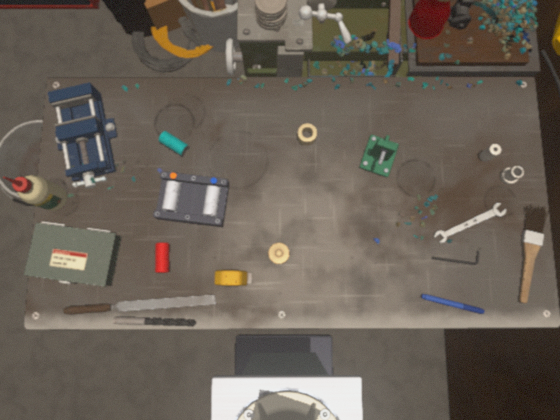

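View pics/side0.png

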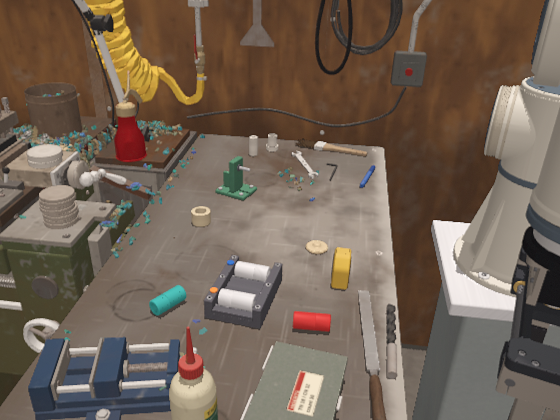

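Top view. The spacer candidates are the white one at (171,196), in line with the orange tag at (173,176), the white one at (211,200) with the blue tag at (213,181), turquoise at (173,142) and red at (162,257). I choose (171,196). The pin stand is at (379,155).

```bash
cat > h.py <<'E'
import numpy as np, cv2
from rig import manip
def ray(n,u,v,p=None):
    p=p or manip.camera_params(n); E=np.array(p['extrinsics']); f=210/np.tan(np.radians(p['fov_y']/2))
    d=np.array([(u-p['cx'])/f,-(v-p['cy'])/f,-1]); R=E[:3,:3]
    return -R.T@E[:3,3], R.T@d
def onz(n,u,v,z,p=None):
    o,d=ray(n,u,v,p); return o+d*(z-o[2])/d[2]
def proj(n,X,p=None):
    p=p or manip.camera_params(n); E=np.array(p['extrinsics']); f=210/np.tan(np.radians(p['fov_y']/2))
    c=E[:3,:3]@np.array(X)+E[:3,3]; return np.array([p['cx']+f*c[0]/-c[2], p['cy']-f*c[1]/-c[2]])
E
python3 - <<'E'
import cv2,numpy as np
t=cv2.imread('pics/top0.png');s=cv2.imread('pics/side0.png')
a=cv2.resize(t[160:240,140:240],None,fx=4,fy=4,interpolation=3)
b=cv2.resize(t[125:185,350:410],None,fx=320/60,fy=320/60,interpolation=3)
c=cv2.resize(s[250:330,200:300],None,fx=3.4,fy=3.4,interpolation=3)
d=cv2.resize(s[148:204,208:268],None,fx=4.8,fy=4.8,interpolation=3)
o=np.zeros((600,780,3),np.uint8);o[:320,:400]=a;o[:320,420:740]=b;o[325:597,:340]=c;o[325:593,420:708]=d[:268]
cv2.imwrite('pics/crop.png',o)
E
```

```text
(no output)
```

View pics/crop.png

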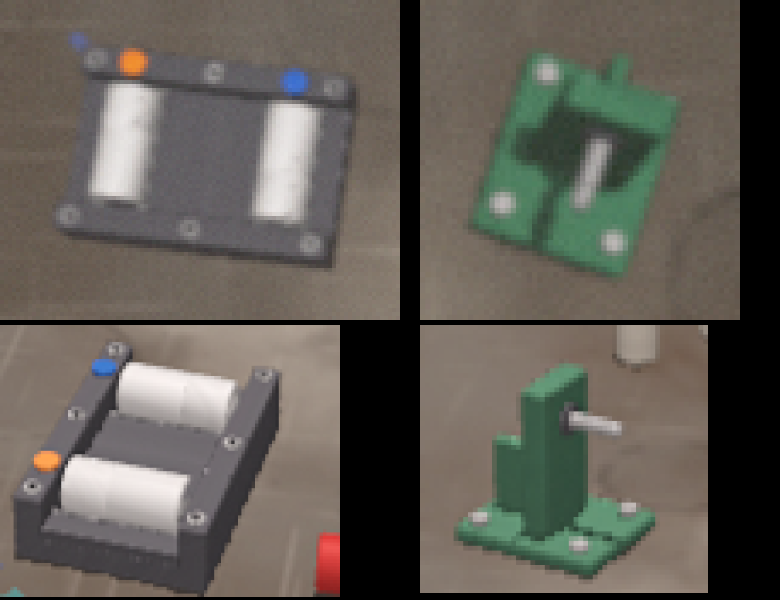

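Run:
```python
from h import *
def tri(a,b):
    (o1,d1),(o2,d2)=ray('top',*a),ray('side',*b)
    s=np.linalg.lstsq(np.c_[d1,-d2],o2-o1,rcond=None)[0]; P,Q=o1+s[0]*d1,o2+s[1]*d2
    return (P+Q)/2, np.linalg.norm(P-Q)
np.set_printoptions(precision=4,suppress=True)
to,tb=(173,175.5),(213.5,180.5)
O,B=onz('top',*to,.043),onz('top',*tb,.043); print('tags top',O,B,np.linalg.norm(O-B))
so,sb=(213.8,289.7),(230.6,262.4)
O2,B2=onz('side',*so,.043),onz('side',*sb,.043); print('tags side',O2,B2,np.linalg.norm(O2-B2))
print(tri(to,so),tri(tb,sb))
tip,base=(380,162.7),(383.9,151.2)
T,S=onz('top',*tip,.07),onz('top',*base,.07);print('pin top',T,S,np.linalg.norm(T-S))
T2=onz('side',249.9,169.9,.07);S2=onz('side',239.25,167.4,.07);print('pin side',T2,S2)
c=lambda x,y:onz('top',350+(x-420)/5.3333,125+y/5.3333,.01)
C=[c(533,52),c(472,227),c(622,275),c(680,97)];print(C,np.mean(C,0)); 
for i in range(4): e=C[(i+1)%4]-C[i];print(np.linalg.norm(e),np.degrees(np.arctan2(e[1],e[0])))
# die top corners (end bars z=.04)
c=lambda x,y,z:onz('top',140+x/4,160+y/4,z)
D=[c(86,44,.04),c(62,232,.04),c(333,262,.04),c(356,78,.04)]
print(D)
for i in range(4): e=D[(i+1)%4]-D[i];print(np.linalg.norm(e),np.degrees(np.arctan2(e[1],e[0])))
for a,b,z in((124,85,.045),(115,200,.045),(290,103,.045),(276,218,.045)):print('spacer ends',c(a,b,z))
```

```text
tags top [0.579  0.2482 0.043 ] [0.5674 0.1589 0.043 ] 0.08999742155523573
tags side [0.5816 0.2543 0.043 ] [0.5704 0.1662 0.043 ] 0.08881220811089945
(array([0.5815, 0.2493, 0.0388]), np.float64(0.0029499910610589633)) (array([0.5702, 0.1598, 0.0381]), np.float64(0.0032364187506890856))
pin top [ 0.5995 -0.2027  0.07  ] [ 0.6252 -0.2122  0.07  ] 0.02741104127166232
pin side [ 0.5995 -0.1954  0.07  ] [ 0.6281 -0.2048  0.07  ]
[array([ 0.6829, -0.1984,  0.01  ]), array([ 0.6047, -0.1693,  0.01  ]), array([ 0.5834, -0.2326,  0.01  ]), array([ 0.6625, -0.2612,  0.01  ])] [ 0.6334 -0.2154  0.01  ]
0.0834472257719609 159.60167891705092
0.06682950656485426 -108.57008350192447
0.08404365655112106 -19.886567997025363
0.06610103779982779 71.96449568070165
[array([0.59  , 0.2746, 0.04  ]), array([0.485 , 0.2832, 0.04  ]), array([0.4681, 0.136 , 0.04  ]), array([0.5703, 0.1253, 0.04  ])]
0.10535480027382595 175.32791524546653
0.148156218808079 -96.53575365774982
0.10276220751472383 -6.009818364217639
0.15066066738100425 82.49779260691177
spacer ends [0.5655 0.2516 0.045 ]
spacer ends [0.5017 0.254  0.045 ]
spacer ends [0.5552 0.1605 0.045 ]
spacer ends [0.4915 0.1667 0.045 ]
```

```bash
cat >> h.py <<'E'
from scipy.spatial.transform import Rotation as Ro
np.set_printoptions(precision=4,suppress=True)
def Rd(yaw_x):  # tool down, tool x at yaw (deg)
    a=np.radians(yaw_x); x=np.array([np.cos(a),np.sin(a),0]); z=np.array([0,0,-1.]); return np.c_[x,np.cross(z,x),z]
def row(P,R,P0=None,R0=None):
    s=manip.get_state(); P0=s['ee_pos'] if P0 is None else P0; R0=s['ee_rot'] if R0 is None else R0
    return np.r_[R0.T@(np.array(P)-P0)/.5, Ro.from_matrix(R0.T@R).as_rotvec()/np.pi]
E
python3 - <<'E'
from h import *
s=manip.get_state(); E=np.array(manip.camera_params('wrist')['extrinsics']); p=manip.camera_params('wrist'); print(p['fov_y'],p['cx'],p['cy'])
o=-E[:3,:3].T@E[:3,3]; print('cam in tool',s['ee_rot'].T@(o-s['ee_pos']), 'axes(cols cam) in tool\n', s['ee_rot'].T@E[:3,:3].T)
print(row([.5354,.254,.2],Rd(172.6)))
E
```

```text
64.19381695357428 283.1939114426495 209.31593642710172
cam in tool [ 0.0814 -0.0002 -0.1699] axes(cols cam) in tool
 [[ 0.0001  0.9588  0.2842]
 [ 1.      0.     -0.0004]
 [-0.0003  0.2842 -0.9588]]
[-0.8722 -0.4467  0.0284 -0.0004 -0.     -0.0546]
```

Emit:
{"name": "play_rows", "arguments": {"series": "-0.872 -0.447 0.028 0 0 -0.0545;-0.872 -0.447 0.028 0 0 -0.0545;-0.872 -0.447 0.028 0 0 -0.0545;-0.872 -0.447 0.028 0 0 -0.0545;-0.872 -0.447 0.028 0 0 -0.0545;-0.872 -0.447 0.028 0 0 -0.0545;-0.872 -0.447 0.028 0 0 -0.0545;-0.872 -0.447 0.028 0 0 -0.0545;-0.872 -0.447 0.028 0 0 -0.0545;-0.872 -0.447 0.028 0 0 -0.0545;-0.872 -0.447 0.028 0 0 -0.0545;-0.872 -0.447 0.028 0 0 -0.0545", "grip": 1}}

```text
t: 1.1
ee_pos: [0.5371, 0.2518, 0.2003]
ee_rot: [[-0.992, 0.13, 0.0], [0.13, 0.992, -0.001], [-0.0, -0.0, -1.0]]
contact_force: [0.4, -0.5, 0.1]
opening: 0.0922
grip_force: 0.0
```

Emit:
{"name": "play_rows", "arguments": {"series": "0 0 0 0 0 0;0 0 0 0 0 0;0 0 0 0 0 0"}}

```text
t: 1.35
ee_pos: [0.5347, 0.2544, 0.2002]
ee_rot: [[-0.992, 0.13, -0.001], [0.13, 0.992, -0.0], [0.001, -0.0, -1.0]]
contact_force: [-0.3, 0.4, -0.2]
opening: 0.0923
grip_force: 0.0
```

Run:
```python
from h import *
s=manip.get_state(); p=manip.camera_params('wrist'); im=manip.get_image('wrist')
print(s['t'],s['ee_pos'],s['ee_rot'])
import pickle; pickle.dump(p,open('w1.pkl','wb'))
cv2.imwrite('pics/w1.png',cv2.resize(im[:,:,::-1],(800,600),interpolation=cv2.INTER_CUBIC))
```

```text
1.35 [0.5347 0.2544 0.2002] [[-0.9915  0.1299 -0.0012]
 [ 0.1299  0.9915 -0.0001]
 [ 0.0012 -0.0002 -1.    ]]
```

View pics/w1.png

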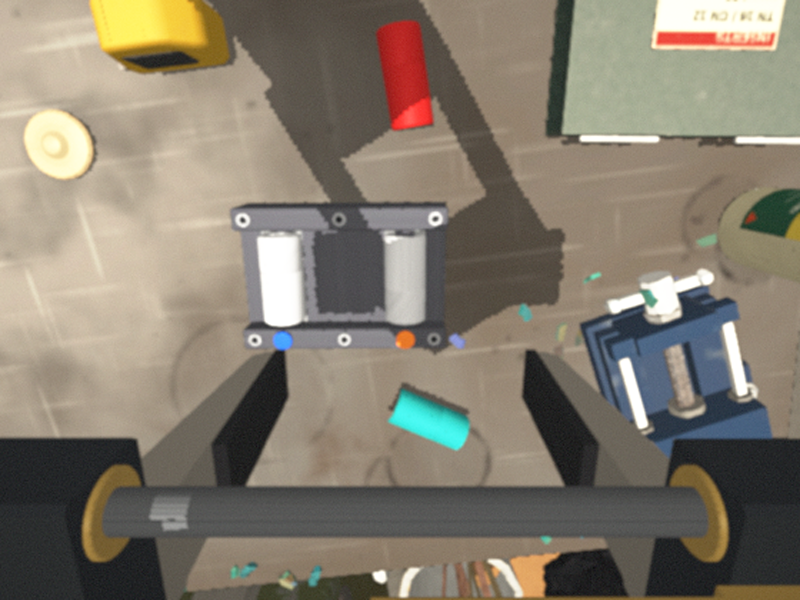

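The wrist view shows the orange tag at (405,340), blue at (282,340), and the orange-side spacer spanning (405,234) to (405,324), all in the 800x600 picture.

Run:
```python
from h import *
import pickle; p=pickle.load(open('w1.pkl','rb'))
c=lambda u,v,z:onz('wrist',u*.7,v*.7,z,p)
O,B=c(405,340,.043),c(282,340.5,.043); d=O-B; print(O,B,np.linalg.norm(d)); a=np.degrees(np.arctan2(d[1],d[0]))-90
dx=np.array([np.cos(np.radians(a)),np.sin(np.radians(a)),0]); print('die x ang',a,'mid',O-.044*dx)
D=[c(234,208,.04),c(445,206,.04),c(443,345,.04),c(246,345,.04)]; print(D,np.mean(D,0))
print('sp edges z=.03',c(385,280,.03),c(425,280,.03), c(404,234,.045),c(405,324,.045))
```

```text
[0.581  0.2487 0.043 ] [0.5697 0.1594 0.043 ] 0.09002341176349908
die x ang -7.213958100142051 mid [0.5373 0.2542 0.043 ]
[array([0.4716, 0.1454, 0.04  ]), array([0.4889, 0.2881, 0.04  ]), array([0.5897, 0.2759, 0.04  ]), array([0.5708, 0.1312, 0.04  ])] [0.5303 0.2102 0.04  ]
sp edges z=.03 [0.5375 0.2396 0.03  ] [0.5413 0.2686 0.03  ] [0.5035 0.2581 0.045 ] [0.568  0.2504 0.045 ]
```

Emit:
{"name": "play_rows", "arguments": {"series": "-0.0047 0 0.1 0 0 -0.001;-0.0047 0 0.18 0 0 -0.001;-0.0047 0 0.25 0 0 -0.001;-0.0047 0 0.30 0 0 -0.001;-0.0047 0 0.325 0 0 -0.001;-0.0047 0 0.34 0 0 -0.001;-0.0047 0 0.35 0 0 -0.001;-0.0047 0 0.351 0 0 -0.001;-0.0047 0 0.351 0 0 -0.001;-0.0047 0 0.351 0 0 -0.001", "grip": 0.3}}

```text
t: 2.23
ee_pos: [0.5387, 0.2546, 0.0266]
ee_rot: [[-0.992, 0.126, 0.002], [0.126, 0.992, 0.001], [-0.002, 0.001, -1.0]]
contact_force: [-0.2, 0.3, 0.3]
opening: 0.0596
grip_force: 0.0
```

Emit:
{"name": "play_rows", "arguments": {"series": "0 0 0 0 0 0;0 0 0 0 0 0;0 0 0 0 0 0;0 0 0 0 0 0;0 0 0 0 0 0;0 0 0 0 0 0;0 0 0 0 0 0;0 0 0 0 0 0", "grip": -1, "force": 30}}

```text
t: 2.9
ee_pos: [0.5378, 0.2539, 0.0252]
ee_rot: [[-0.992, 0.126, 0.0], [0.126, 0.992, -0.0], [-0.0, -0.0, -1.0]]
contact_force: [0.1, -1.5, 4.2]
opening: 0.0287
grip_force: 30.0
```

Emit:
{"name": "play_rows", "arguments": {"series": "0 0 0 0 0 0;0 0 0 0 0 0;0 0 0.002 0 0 0;0 0 0.004 0 0 0;0 0 0.004 0 0 0", "grip": -0.2}}

```text
t: 3.32
ee_pos: [0.5375, 0.254, 0.0227]
ee_rot: [[-0.992, 0.126, -0.0], [0.126, 0.992, -0.0], [0.0, -0.0, -1.0]]
contact_force: [-0.8, -0.5, 0.2]
opening: 0.0367
grip_force: 0.0
```

Emit:
{"name": "play_rows", "arguments": {"series": "0 0 0 0 0 0;0 0 0 0 0 0;0 0 0 0 0 0;0 0 0 0 0 0;0 0 0 0 0 0", "grip": -1, "force": 35}}

```text
t: 3.73
ee_pos: [0.5376, 0.2539, 0.023]
ee_rot: [[-0.992, 0.126, -0.0], [0.126, 0.992, -0.0], [0.0, -0.0, -1.0]]
contact_force: [0.7, 0.4, -1.8]
opening: 0.0286
grip_force: 35.0
```

Emit:
{"name": "play_rows", "arguments": {"series": "0 0 -0.01 0 0 0;0 0 -0.03 0 0 0;0 0 -0.07 0 0 0;0 0 -0.13 0 0 0;0 0 -0.2 0 0 0;0 0 -0.27 0 0 0;0 0 -0.3 0 0 0;0 0 -0.3 0 0 0;0 0 -0.3 0 0 0"}}

```text
t: 4.48
ee_pos: [0.538, 0.2542, 0.1742]
ee_rot: [[-0.992, 0.126, 0.002], [0.126, 0.992, 0.001], [-0.002, 0.001, -1.0]]
contact_force: [-0.3, -0.0, -2.2]
opening: 0.0288
grip_force: 35.0
```

Run:
```python
from h import *
s=manip.get_state(); print(s['ee_pos'],s['contact_force'],s['wrist_torque'],s['opening'])
# view point for pin: TCP before the tip
d=np.array([np.cos(np.radians(-19.8)),np.sin(np.radians(-19.8)),0])
print(row(np.array([.597,-.202,.17])-.10*d,Rd(160.2)))
```

```text
[0.538  0.2542 0.1742] [-0.2753 -0.0179 -2.2378] [ 0.0063 -0.0221 -0.034 ] 0.0287860786287561
[-0.0368 -0.8467  0.0074  0.0005  0.0006  0.0698]
```

Emit:
{"name": "play_rows", "arguments": {"series": "-0.037 -0.847 0.008 0 0 0.07;-0.037 -0.847 0.008 0 0 0.07;-0.037 -0.847 0.008 0 0 0.07;-0.037 -0.847 0.008 0 0 0.07;-0.037 -0.847 0.008 0 0 0.07;-0.037 -0.847 0.008 0 0 0.07;-0.037 -0.847 0.008 0 0 0.07;-0.037 -0.847 0.008 0 0 0.07;-0.037 -0.847 0.008 0 0 0.07;-0.037 -0.847 0.008 0 0 0.07;-0.037 -0.847 0.008 0 0 0.07;-0.037 -0.847 0.008 0 0 0.07"}}

```text
t: 5.48
ee_pos: [0.5011, -0.1706, 0.1672]
ee_rot: [[-0.939, 0.343, -0.003], [0.343, 0.939, 0.001], [0.003, -0.0, -1.0]]
contact_force: [-0.7, 0.4, -2.3]
opening: 0.0288
grip_force: 35.0
```

Emit:
{"name": "play_rows", "arguments": {"series": "0 0 0 0 0 0;0 0 0 0 0 0;0 0 0 0 0 0"}}

```text
t: 5.73
ee_pos: [0.5025, -0.1669, 0.1685]
ee_rot: [[-0.941, 0.338, -0.001], [0.338, 0.941, 0.001], [0.001, 0.0, -1.0]]
contact_force: [-0.2, -0.1, -2.3]
opening: 0.029
grip_force: 35.0
```

Run:
```python
from h import *
s=manip.get_state(); p=manip.camera_params('wrist'); im=manip.get_image('wrist')
print(s['t'],s['ee_pos'],s['ee_rot'])
import pickle; pickle.dump(p,open('w2.pkl','wb'))
cv2.imwrite('pics/w2raw.png',im[:,:,::-1])
cv2.imwrite('pics/w2.png',cv2.resize(im[:,:,::-1],(800,600),interpolation=cv2.INTER_CUBIC))
```

```text
5.7333 [ 0.5025 -0.1669  0.1685] [[-0.9411  0.338  -0.0011]
 [ 0.338   0.9411  0.0006]
 [ 0.0013  0.0002 -1.    ]]
```

View pics/w2.png

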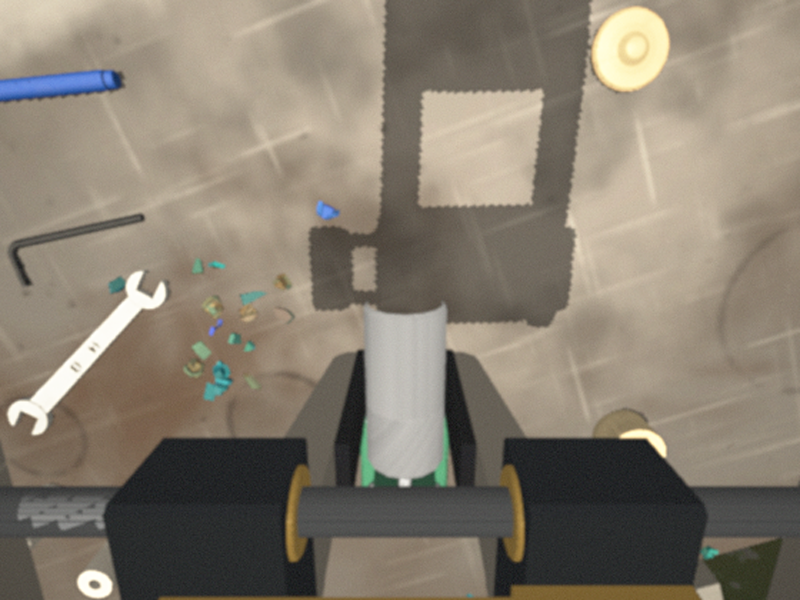

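The held spacer (365-445, 305-480) hides the pin in this view. I'll step forward and sideways to see it.

Emit:
{"name": "play_rows", "arguments": {"series": "-0.06 0.06 -0.05 0 0 0;-0.12 0.1 -0.09 0 0 0;-0.18 0.11 -0.09 0 0 0;-0.24 0.11 -0.09 0 0 0;-0.24 0.11 -0.09 0 0 0;-0.24 0.11 -0.09 0 0 0;-0.24 0.11 -0.09 0 0 0"}}

```text
t: 6.37
ee_pos: [0.6331, -0.1563, 0.2133]
ee_rot: [[-0.941, 0.338, -0.002], [0.338, 0.941, 0.001], [0.002, -0.0, -1.0]]
contact_force: [0.1, 0.3, -2.0]
opening: 0.0286
grip_force: 35.0
```

Run:
```python
from h import *
s=manip.get_state(); p=manip.camera_params('wrist'); im=manip.get_image('wrist')
print(s['t'],s['ee_pos'],s['joint_velocities'])
import pickle; pickle.dump(p,open('w3.pkl','wb'))
t=proj('wrist',[.597,-.201,.07],p).round().astype(int); print(t)
x0,y0=max(0,min(410,t[0]-75)),max(0,min(308,t[1]-56)); print(x0,y0)
cv2.imwrite('pics/w3.png',cv2.resize(im[y0:y0+112,x0:x0+150,::-1],None,fx=5.3333,fy=5.3333,interpolation=cv2.INTER_CUBIC))
```

```text
6.3667 [ 0.6331 -0.1563  0.2133] [-0.0083 -0.0175  0.018  -0.0009  0.0006 -0.001 ]
[226 179]
151 123
```

View pics/w3.png

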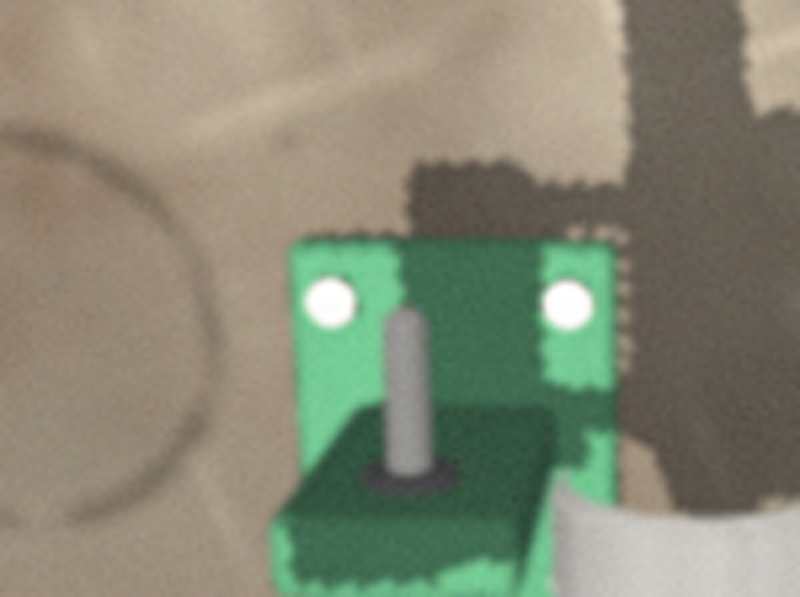

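Pin tip is at (405,307) in this crop and its root at (410,474). The front corners of the base are at (292,240) and (614,240).

Run:
```python
from h import *
import pickle; p=pickle.load(open('w3.pkl','rb'))
c=lambda u,v,z:onz('wrist',151+u/5.3333,123+v/5.3333,z,p)
ang=lambda e:np.degrees(np.arctan2(e[1],e[0]))
T,S=c(405,305,.07),c(410,474,.07);print('tip',T,'root',S,np.linalg.norm(T-S),ang(S-T))
L,R=c(292,240,.01),c(614,240,.01); print(L,R,np.linalg.norm(R-L),ang(R-L)-90)
d=R-L; d/=np.linalg.norm(d); n=np.array([d[1],-d[0],0]); m=(L+R)/2; print('centre',m+.0425*n,'tip pred',m+.0015*n)
A,B=c(330,302,.012),c(567,304,.012); print('screws',ang(B-A)-90,(A+B)/2)
```

```text
tip [ 0.5982 -0.2008  0.07  ] root [ 0.6277 -0.212   0.07  ] 0.031490001187947106 -20.822680834258488
[ 0.5853 -0.2316  0.01  ] [ 0.6082 -0.1679  0.01  ] 0.06771199223540915 -19.776065190569255
centre [ 0.6367 -0.2141  0.01  ] tip pred [ 0.5981 -0.2003  0.01  ]
screws -20.26768847649963 [ 0.6086 -0.2053  0.012 ]
```

Run:
```python
from h import *
print(row([.5445,-.1809,.063],Rd(159.9)))
```

```text
[ 0.1492 -0.1058  0.3013 -0.     -0.0006  0.0016]
```

Emit:
{"name": "play_rows", "arguments": {"series": "0.08 -0.03 0.02 0 0 0.0015;0.149 -0.08 0.06 0 -0.0006 0.0015;0.149 -0.106 0.12 0 -0.0006 0.0015;0.149 -0.106 0.18 0 -0.0006 0.0015;0.149 -0.106 0.24 0 -0.0006 0.0015;0.149 -0.106 0.29 0 -0.0006 0.0015;0.149 -0.106 0.301 0 -0.0006 0.0015;0.149 -0.106 0.301 0 -0.0006 0.0015;0.149 -0.106 0.301 0 -0.0006 0.0015;0.149 -0.106 0.301 0 -0.0006 0.0015;0.149 -0.106 0.301 0 -0.0006 0.0015"}}

```text
t: 7.33
ee_pos: [0.5473, -0.1823, 0.0654]
ee_rot: [[-0.939, 0.344, 0.004], [0.344, 0.939, -0.002], [-0.005, 0.0, -1.0]]
contact_force: [0.0, -0.2, -1.6]
opening: 0.0289
grip_force: 35.0
```

Run:
```python
from h import *
s=manip.get_state(); print(s['t'],s['ee_pos'],s['contact_force'],s['wrist_torque'],'to start',row([.5445,-.1809,.063],Rd(159.9)))
b=manip.get_image('side'); a=manip.get_image('top')
pt=proj('top',[.57,-.19,.07]);ps=proj('side',[.57,-.19,.07]);o=[]
for im,q in((a,pt),(b,ps)):
    u,v=q.round().astype(int); print(u-37,v-37); o.append(cv2.resize(im[v-37:v+38,u-37:u+38,::-1],(400,400),interpolation=cv2.INTER_CUBIC))
cv2.imwrite('pics/pre.png',np.hstack(o))
```

```text
7.3333 [ 0.5473 -0.1823  0.0654] [ 0.0226 -0.2012 -1.6184] [-0.0498  0.0067 -0.0074] to start [ 0.0062  0.0007  0.0048  0.      0.0015 -0.    ]
338 139
224 135
```

View pics/pre.png

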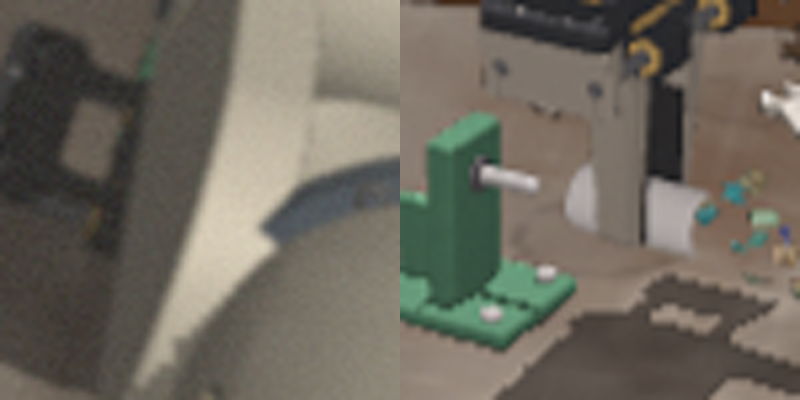

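Emit:
{"name": "play_rows", "arguments": {"series": "-0.01 0 0 0 0 0;-0.02 0 0 0 0 0;-0.03 0 0 0 0 0;-0.036 0 0 0 0 0;-0.036 0 0 0 0 0;-0.036 0 0 0 0 0"}}

```text
t: 7.93
ee_pos: [0.5631, -0.1883, 0.0634]
ee_rot: [[-0.939, 0.344, 0.001], [0.344, 0.939, -0.001], [-0.002, -0.0, -1.0]]
contact_force: [0.3, -0.6, -0.8]
opening: 0.0288
grip_force: 35.0
```

Emit:
{"name": "play_rows", "arguments": {"series": "-0.003 0 0 0 0 0;-0.006 0 0 0 0 0;-0.008 0 0 0 0 0;-0.01 0 0 0 0 0;-0.012 0 0 0 0 0;-0.014 0 0 0 0 0;-0.015 0 0 0 0 0;-0.015 0 0 0 0 0;-0.015 0 0 0 0 0"}}

```text
t: 8.68
ee_pos: [0.5701, -0.1908, 0.0636]
ee_rot: [[-0.939, 0.344, 0.002], [0.344, 0.939, -0.001], [-0.002, 0.0, -1.0]]
contact_force: [-0.0, -0.0, -1.3]
opening: 0.0289
grip_force: 35.0
```

Emit:
{"name": "play_rows", "arguments": {"series": "-0.002 0 0 0 0 0;-0.004 0 0 0 0 0;-0.006 0 0 0 0 0;-0.008 0 0 0 0 0;-0.01 0 0 0 0 0;-0.01 0 0 0 0 0"}}

```text
t: 9.18
ee_pos: [0.5751, -0.1926, 0.0637]
ee_rot: [[-0.939, 0.344, 0.002], [0.344, 0.939, -0.001], [-0.002, 0.0, -1.0]]
contact_force: [-0.6, 0.4, -0.8]
opening: 0.0288
grip_force: 35.0
```

Emit:
{"name": "play_rows", "arguments": {"series": "-0.003 0 0 0 0 0;-0.006 0 0 0 0 0;-0.009 0 0 0 0 0;-0.012 0 0 0 0 0;-0.014 0 0 0 0 0;-0.014 0 0 0 0 0;-0.014 0 0 0 0 0"}}

```text
t: 9.77
ee_pos: [0.5814, -0.1949, 0.0636]
ee_rot: [[-0.939, 0.344, 0.002], [0.344, 0.939, -0.001], [-0.002, 0.0, -1.0]]
contact_force: [0.7, 0.8, -2.6]
opening: 0.0289
grip_force: 35.0
```

Emit:
{"name": "play_rows", "arguments": {"series": "-0.003 0 0 0 0 0;-0.006 0 0 0 0 0;-0.009 0 0 0 0 0;-0.012 0 0 0 0 0;-0.014 0 0 0 0 0;-0.014 0 0 0 0 0;-0.014 0 0 0 0 0"}}

```text
t: 10.35
ee_pos: [0.588, -0.1973, 0.0636]
ee_rot: [[-0.939, 0.344, 0.002], [0.344, 0.939, -0.001], [-0.002, -0.0, -1.0]]
contact_force: [0.0, 0.0, -2.9]
opening: 0.0288
grip_force: 35.0
```

Run:
```python
from h import *
s=manip.get_state(); P=s['ee_pos'];d=np.array([.939,-.344,0]);print(s['t'],P,(np.array([.598,-.2005,0])-P)@d,s['contact_force'])
b=manip.get_image('side');u,v=proj('side',[.58,-.195,.07]).round().astype(int)
cv2.imwrite('pics/ins.png',cv2.resize(b[v-30:v+30,u-40:u+40,::-1],(640,480),interpolation=cv2.INTER_CUBIC))
```

```text
10.35 [ 0.588  -0.1973  0.0636] 0.010508880822382508 [ 0.0437  0.0121 -2.8751]
```

View pics/ins.png

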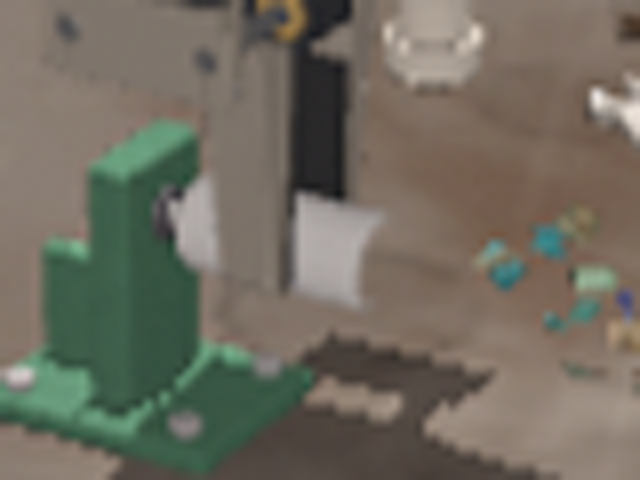

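The pin is about 21 mm in with no axial force, so this is the hole end. Next I'll go slightly deeper, draw off and lift.

Emit:
{"name": "play_rows", "arguments": {"series": "-0.002 0 0 0 0 0;-0.004 0 0 0 0 0;-0.004 0 0 0 0 0;-0.004 0 0 0 0 0"}}

```text
t: 10.73
ee_pos: [0.5899, -0.198, 0.0637]
ee_rot: [[-0.939, 0.344, 0.002], [0.344, 0.939, -0.001], [-0.002, -0.0, -1.0]]
contact_force: [-0.6, -1.0, -1.9]
opening: 0.0293
grip_force: 35.0
```

Emit:
{"name": "play_rows", "arguments": {"series": "0.01 0 0 0 0 0;0.03 0 0 0 0 0;0.05 0 0 0 0 0;0.07 0 0 0 0 0;0.09 0 0 0 0 0;0.11 0 0 0 0 0;0.13 0 0 0 0 0;0.14 0 0 0 0 0;0.14 0 0 0 0 0;0.14 0 0 0 0 0"}}

```text
t: 11.57
ee_pos: [0.5242, -0.174, 0.0638]
ee_rot: [[-0.939, 0.344, 0.002], [0.344, 0.939, -0.001], [-0.003, 0.0, -1.0]]
contact_force: [0.1, -0.0, -3.3]
opening: 0.0289
grip_force: 35.0
```

Run:
```python
from h import *
s=manip.get_state(); print(s['q'],np.hypot(*s['ee_pos'][:2]),s['ee_pos'],s['contact_force'])
```

```text
[-0.3231  0.4322  1.9104 -0.0001  0.7964 -1.5428] 0.5523426042956349 [ 0.5242 -0.174   0.0638] [ 0.0504 -0.0376 -3.2977]
```

Emit:
{"name": "play_rows", "arguments": {"series": "0 0 -0.08 0 0 0;0 0 -0.16 0 0 0;0 0 -0.24 0 0 0;0 0 -0.32 0 0 0;0 0 -0.4 0 0 0;0 0 -0.48 0 0 0;0 0 -0.56 0 0 0;0 0 -0.64 0 0 0;0 0 -0.64 0 0 0;0 0 -0.64 0 0 0;0 0 -0.64 0 0 0;0 0 -0.64 0 0 0"}}

```text
t: 12.57
ee_pos: [0.5228, -0.1735, 0.3815]
ee_rot: [[-0.939, 0.344, -0.001], [0.344, 0.939, 0.0], [0.001, -0.0, -1.0]]
contact_force: [0.6, 0.5, -2.3]
opening: 0.0287
grip_force: 35.0
```

Run:
```python
from h import *
s=manip.get_state(); print(s['t'],s['q'],np.hypot(*s['ee_pos'][:2]),s['ee_pos'],s['contact_force'],s['opening'])
```

```text
12.5667 [-0.3232  0.1192  1.5714 -0.0001  1.4522 -1.5429] 0.5508982383990845 [ 0.5228 -0.1735  0.3815] [ 0.6092  0.5046 -2.303 ] 0.0286962659743701
```

Run:
```python
from h import *
D=[(.353589,1.634077,.62453,.21392),(.4322,1.9104,.55234,.0638),(.1192,1.5714,.5509,.3815)]
A=[];b=[]
for q2,q3,r,z in D:
    A+= [[1,0,np.sin(q2),np.sin(q2+q3),np.cos(q2+q3)],[0,1,np.cos(q2),np.cos(q2+q3),-np.sin(q2+q3)]]; b+=[r,z]
for cols in ([0,1,2,3],[0,1,2,3,4]):
    x,res,rk,sv=np.linalg.lstsq(np.array(A)[:,cols],b,rcond=None); print(cols,x,res,rk,sv[-1])
a,k,L1,L2=np.linalg.lstsq(np.array(A)[:,:4],b,rcond=None)[0]
from scipy.optimize import fsolve
for T in(.2,.3,.4):
  for r,z in((.7,.35),(.8,.35),(.85,.4),(.8,.45),(.9,.4)):
    w=(r-T,z); f=lambda q:[a+L1*np.sin(q[0])+L2*np.sin(q[0]+q[1])-w[0], k+T+L1*np.cos(q[0])+L2*np.cos(q[0]+q[1])-w[1]]
    q,_,ok,_=fsolve(f,[.1,1.5],full_output=1); print(T,r,z,q,'q5',np.pi/2-q.sum(),ok)
```

```text
[0, 1, 2, 3] [ 0.0151 -0.0182  0.4606  0.4861] [0.0001] 4 0.16157071009714657
[0, 1, 2, 3, 4] [ 0.0011 -0.0645  0.5622  0.4928  0.0538] [0.] 5 0.06164715978804087
0.2 0.7 0.35 [0.1969 1.9967] q5 -0.6227590007643848 1
0.2 0.8 0.35 [0.3858 1.7458] q5 -0.5608775165178539 1
0.2 0.85 0.4 [0.4303 1.5656] q5 -0.4250420017412899 1
0.2 0.8 0.45 [0.2881 1.6476] q5 -0.3648470695117507 1
0.2 0.9 0.4 [0.5306 1.4176] q5 -0.3773489515002395 1
0.3 0.7 0.35 [0.1902 2.2918] q5 -0.9112031173495385 1
0.3 0.8 0.35 [0.3589 2.0554] q5 -0.8434858760920161 1
0.3 0.85 0.4 [0.3612 1.9084] q5 -0.6988009203356622 1
0.3 0.8 0.45 [0.1969 1.9967] q5 -0.6227590007643844 1
0.3 0.9 0.4 [0.4491 1.7784] q5 -0.6566963861752182 1
0.4 0.7 0.35 [0.333  2.5285] q5 -1.2906722188141542 1
0.4 0.8 0.35 [0.4417 2.3027] q5 -1.1735557488873738 1
0.4 0.85 0.4 [0.3833 2.1874] q5 -0.9999095174528794 1
0.4 0.8 0.45 [0.1902 2.2918] q5 -0.9112031173495385 1
0.4 0.9 0.4 [0.455  2.0664] q5 -0.9506079571301789 1
```

Emit:
{"name": "play_rows", "arguments": {"series": "0 0 -0.07 0 -0.03 0;0 0 -0.14 0 -0.065 0;0 0 -0.21 0 -0.1 0;0 0 -0.28 0 -0.135 0;0 0 -0.35 0 -0.17 0;0 0 -0.42 0 -0.205 0;0 0 -0.49 0 -0.24 0;0 0 -0.56 0 -0.275 0;0 0 -0.63 0 -0.31 0;0 0 -0.7 0 -0.345 0;0 0 -0.77 0 -0.38 0;0 0 -0.77 0 -0.38 0"}}

```text
t: 13.57
ee_pos: [0.5218, -0.173, 0.7718]
ee_rot: [[-0.337, 0.344, 0.877], [0.123, 0.939, -0.321], [-0.934, 0.0, -0.358]]
contact_force: [-0.9, 0.2, -1.4]
opening: 0.029
grip_force: 35.0
```

Run:
```python
from h import *
s=manip.get_state(); print(s['t'],s['q'],s['ee_pos'],s['ee_rot'],s['contact_force'],s['opening'])
```

```text
13.5667 [-0.2796 -0.498   1.7334 -0.1024  0.7053 -1.467 ] [ 0.5218 -0.173   0.7718] [[-0.3365  0.3435  0.8768]
 [ 0.1232  0.9391 -0.3207]
 [-0.9336  0.0001 -0.3584]] [-0.9021  0.1831 -1.3885] 0.029009317252137463
```

Run:
```python
from h import *
h=np.array([np.cos(np.radians(-20.1)),np.sin(np.radians(-20.1)),0]); x=np.array([0,0,-1.]); R=np.c_[x,np.cross(h,x),h]
print(row([.522,-.173,.80],R))
```

```text
[-0.0528  0.0002 -0.02    0.0001 -0.1167 -0.    ]
```

Emit:
{"name": "play_rows", "arguments": {"series": "-0.02 0 -0.007 0 -0.03 0;-0.04 0 -0.014 0 -0.06 0;-0.053 0 -0.02 0 -0.09 0;-0.053 0 -0.02 0 -0.118 0;-0.053 0 -0.02 0 -0.118 0;-0.053 0 -0.02 0 -0.118 0;-0.053 0 -0.02 0 -0.118 0;-0.053 0 -0.02 0 -0.118 0;-0.053 0 -0.02 0 -0.118 0;-0.053 0 -0.02 0 -0.118 0"}}

```text
t: 14.4
ee_pos: [0.5234, -0.1738, 0.7977]
ee_rot: [[-0.004, 0.344, 0.939], [0.002, 0.939, -0.344], [-1.0, 0.0, -0.005]]
contact_force: [-0.9, -0.4, -2.6]
opening: 0.0288
grip_force: 35.0
```

Run:
```python
from h import *
s=manip.get_state(); print(s['t'],s['q'],s['ee_pos'],s['ee_rot'],s['joint_velocities'],s['contact_force'],s['opening'])
im=manip.get_image('wrist'); cv2.imwrite('pics/fin.png',im[:,:,::-1])
```

```text
14.4 [-0.2709 -0.5657  1.967  -0.4354  0.1917 -1.1417] [ 0.5234 -0.1738  0.7977] [[-0.0042  0.3442  0.9389]
 [ 0.0019  0.9389 -0.3442]
 [-1.      0.0004 -0.0046]] [-0.0014 -0.0031  0.0096 -0.0139 -0.0079  0.0105] [-0.8926 -0.4223 -2.601 ] 0.028778051033141554
```

View pics/fin.png

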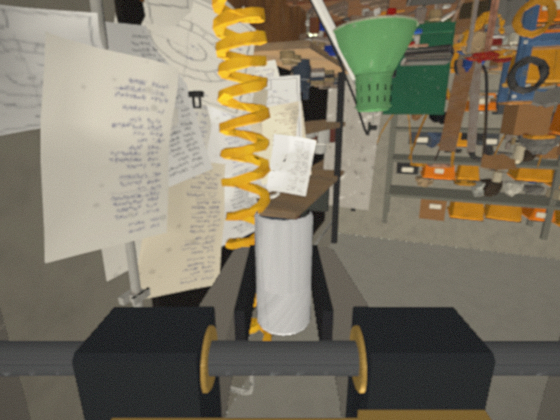

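The final view shows the spacer still squarely in the grip (258-312, 210-330), with tool -x, the hole side, pointing up within 0.3°. I'll let it settle, then hand in.

Emit:
{"name": "play_rows", "arguments": {"series": "0 0 0 0 0 0;0 0 0 0 0 0;0 0 0 0 0 0;0 0 0 0 0 0;0 0 0 0 0 0;0 0 0 0 0 0"}}

```text
t: 14.95
ee_pos: [0.5232, -0.1736, 0.7969]
ee_rot: [[-0.004, 0.344, 0.939], [0.002, 0.939, -0.344], [-1.0, 0.0, -0.004]]
contact_force: [0.3, 0.1, -1.5]
opening: 0.0288
grip_force: 35.0
```

```bash
python3 -c "
from rig import manip
print(manip.get_state()['joint_velocities'], manip.get_state()['ee_rot'][:,0]); print(manip.finish_job())"
```

```text
[ 0.00045079 -0.00115667 -0.00037203  0.00039745  0.00035267 -0.0006387 ] [-0.00409854  0.0015322  -0.99999043]
the job is handed in; nothing more can be done
None
```

I handed the job in at 15 s: the orange-tag spacer's first end took the pin about 23 mm deep with almost no force, and it is now held still with that hole straight up at about 0.80 m, touching nothing else.

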